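# Divide the shelf bin for the next kit

### The arm

A 7-joint arm with a two-finger parallel gripper is mounted at the origin on the work surface. World frame = base frame: x ahead of the robot, y to its left, z up, the work surface at z = 0. Lengths are in mm, angles in rad, forces in N, time in s.
With the tool pointing down it reaches from about 400 to 850 mm from the base axis. Payload 4.5 kg.
Tool frame: the origin (TCP) lies between the finger pads; the fingertips stand 25 mm ahead of it and the grasp point (between the pads) lies 6 mm ahead of it; z points along the fingers, y is the line along which they close (so a half turn about z gives the same grasp; the last joint's range is limited). The gripper opens to 85 mm and grips with 20 to 120 N. Pads are 22 mm wide; open, the fingers measure 114 mm over their backs; the gripper's body (76 mm by 85 mm) begins 54 mm behind the grasp point. The pads swing forward as they close: fully open they stand 13 mm farther back than shut.
Start: joints at [1.314, 0.689, -0.195, 1.565, 0.157, 0.902, -0.215], TCP at [179.227, -598.773, 256.317] pointing down, gripper open.
Joint ranges: [-3.01, 3.01], [-0.46, 2.08], [-1.47, 1.51], [0.13, 2.56], [-1, 4.14], [0.04, 2.09], [-2.66, 2.66]. Speed limits (rad/s): [2.57, 2.57, 3.14, 3.14, 3.14, 3.14, 3.14].

### API

Orientations are given as a unit quaternion [w, x, y, z].
In Python, from workcell import * gives the robot as it stands. Calls block until the motion is done:
- move_ptp(position, orientation): joint-space move of the TCP to a pose.
- line_to(position, orientation=None, max_speed=150, guard=None): straight line of the TCP; orientation=None keeps the orientation; max_speed is the mean speed in mm/s. With guard (N) it stops when the force on the tool has changed by that much, and returns True; else False.
- goto_joints(angles): joint-space move.
- command_gripper(opening, grasp_force=None): finger opening in mm; grasp_force is the grip in N (None keeps the last); returns when the fingers have stopped.
- wait(seconds).
- ik(position, orientation): joint angles nearest the present ones, or None.
- read_state(): the state.
- capture(name): name is "scene" or "top"; returns (picture, depth): 384x512x3 uint8, red, green, blue; 384x512 float32, mm along the optical axis (not along the pixel's ray), 0 where there is no reading.
- get_calibration(name): a dict with "camera_matrix" (3x3 intrinsics, pixels), "R" (3x3) and "t" (3): a world point X has camera coordinates R X + t. Camera axes: x right, y down, z forward; pixel columns grow to the right and rows downward; lengths in mm; the calibration is good to about 2 mm. A picture is of the moment at which its call begins. get_calibration takes no time and is no camera call.
A pose or a line that the arm cannot do raises MotionError and nothing moves.
- finish_job(): hands the job in; it is judged then, once.
Trained networks look in the newest picture that a camera, given by its name, has taken for a name from the list of things; names that differ only in an ending like _2 or _b are one class to them, and where a whole thing is asked for, a point or a joint stands for the part that bears it (a point fixed in the world has none). Each returns a list of dicts, best first, with "score" (0 to 1); they miss things now and then, are a little off and sometimes report something else, mostly with a low value. They report only what shows in the picture. A call takes as long as a camera call. They do not tell look-alikes from the thing itself.
- look_for(camera, label): "location" ([x, y, z] in mm, in world coordinates, good to about 4 mm: the middle of the surface that is visible of it).
The state is a dict: "t": time; "joint_pos": joint angles; "qvel": joint speeds; "joint_torque": joint torques, N m; "ee_pos": TCP position; "tool_rot": TCP orientation; "force": force on the tool from outside, world axes, zero at the start; "wrist_torque": the same for the moment, N m; "opening": finger opening in mm; "gripper_force": force on a finger pad.
Only numpy, scipy, OpenCV 4.12 (cv2) and the standard library are available. Lean on these libraries where they do the work, as an engineer would, in place of code of your own. Each camera call takes 0.05 s, during which the arm holds its last target. There are 200 camera calls.

### The job

Draw the loose divider straight up by its top edge out of the empty blue bin and slide it down, fully home, into the middle pair of slots of the bin that holds the three hand tools. Then stand the capped jar upright on the floor of that bin's free compartment, on the other side of the divider from the tools, setting it down rather than dropping it. Leave the tools and the roll of tape as they lie.

Things in the scene. Friction and masses are not known exactly. Their poses are not given: they have to be found in the camera images.
- divider: loose grey plastic cross divider: upright sheet 4 mm thick (its x), 141 wide (y), 80 tall, lower corners rounded 10 mm. Its top edge is a bead 10 mm thick, 120 long, from 66 to 80 mm above the underside: grip there. Origin: centre of the underside; z up. 90 g. It starts standing on the floor of bin_empty in the front pair of slots (that bin's x = -60 mm), axes as the bin's; slides freely
- bin_tools: blue shelf bin with three hand tools in its far end, fixed. 300 mm long (x), 156 wide (y), open on top, walls and floor 4 thick; sides and far wall (+x) 90 mm tall, near wall (-x, robot side) 55. Origin: centre of the underside, on the table. The side walls carry facing slots at x = -60, 0 and +60 mm, 7 mm wide, 8 mm deep, between ribs 72 mm tall whose top 15 mm flare apart to about 17 mm
- home_slot (a point): the divider's new home: middle pair of slots of bin_tools (the bin's x = 0), point midway between the side walls on the bin's floor, 4 mm over the table; axes as bin_tools. The divider's origin belongs here, its x along this x (either way round). 148 mm between the walls, 132 mm between the ribs on either side
- free_floor (a point): centre of the floor of the free compartment of bin_tools, between its low near wall and the middle slots (144 mm long, x; 148 mm wide, y, 132 between ribs); 4 mm over the table, axes as bin_tools. The jar may stand anywhere on this floor that it fits
- bin_empty: the same shelf bin, with the divider in its front pair of slots and nothing else in it, fixed to the table. Same sizes and origin as bin_tools. The two bins stand side by side and may be either way round
- jar: clear plastic jar of small clear parts with a white screw cap, loose, standing upright on the table to one side of the bins: body 76 mm in diameter, 60 mm tall with a sloping shoulder up to 72 mm; cap 50 mm in diameter, from 72 to 100 mm above the underside: the place to grip. Origin: centre of the underside; z up. About 220 g
- tool0: small hand tool, black grip, yellow collar and capped blade, 120 mm long (its y), 16 mm wide, 12 mm high, lying across the far end of bin_tools, about 60 mm from the bin's middle (+x); leave it. Origin: underside, near mid-length
- tool1: like tool0, about 85 mm from the bin's middle, turned end for end; leave it
- tool2: like tool0, about 110 mm from the bin's middle; leave it
- tape: brown roll of packing tape lying flat on the table on the other side of the bins from the jar: outside diameter 100 mm, hole 76 mm, 48 mm tall; leave it. Origin: centre of the underside
Not all that is in view belongs to the job. Of the things that look like the jar, the smallest one is meant.

How it is judged (in metres and radians):
On the way, in this order (a step that is already met when the one before it is completed fails the run):
1. the divider is lifted upright and clear, its underside above the bins' 90 mm walls (height (world z) of divider above 0.092 m and angle between divider's own z axis and vertical below 0.35 rad), for 0.1 s.
2. the divider stands fully home in the middle slots of the bin with the tools (x of divider in the frame of bin_tools between -0.004 and 0.004 m and y of divider in the frame of bin_tools between -0.006 and 0.006 m and z of divider in the frame of bin_tools between 0.0015 and 0.0065 m and angle between divider's own z axis and vertical below 0.1 rad and angle between the x axis of divider and the x axis of bin_tools, either way round below 0.1 rad), for 0.2 s.
3. the jar stands upright on the floor of the free compartment (x of jar in the frame of bin_tools between -0.114 and -0.034 m and y of jar in the frame of bin_tools between -0.04 and 0.04 m and z of jar in the frame of bin_tools between 0.001 and 0.007 m and angle between jar's own z axis and vertical below 0.08 rad), for 0.2 s.
At the end, for the whole second after the job is handed in: Divider in the middle slots of the tools' bin: underside within 2.5 mm of the floor, 4 mm (lengthwise) and 6 mm (across) of the slots' centre, square and upright to 0.1 rad. Jar on the floor (3 mm) of the free compartment, upright to 0.08 rad. Both released, at rest (all of step 2 and all of step 3 and linear speed of each of jar, divider below 0.02 m/s); the robot touches nothing.
It fails at once if a tool in the bin is shifted by more than 30 mm (distance of any of tool0, tool1, tool2 from where it was at the start of the episode above 0.03 m).
It fails at once if the roll of tape is shifted by more than 30 mm (distance of tape from where it was at the start of the episode above 0.03 m).
It fails at once if the jar is dropped into the bin (it arrives at the bin's floor faster than 0.5 m/s) ((x of jar in the frame of bin_tools between -0.15 and 0.15 m and y of jar in the frame of bin_tools between -0.078 and 0.078 m) and z of jar in the frame of bin_tools below 0.025 m and linear speed of jar above 0.5 m/s).
It also fails if it takes over 66 s, if anything falls off the work surface, if the arm or the gripper's body presses on something with over 40 N, if the wrist force passes 120 N, or if a joint passes its speed limit or range.

## Working session

There is one attempt and no reset: what is moved stays moved. The work goes in short steps, each a Python script; the robot and the scene stay as the last script left them, time stands still between calls to the robot, and variables do not carry over. Pictures are saved under pics/ and viewed, at most 10 in all, crops included, and the job is handed in when it is done.

```bash
ls; mkdir -p pics
python3 - <<'E'
from workcell import *
import cv2, numpy as np
for n in ("scene","top"):
    im,d=capture(n); cv2.imwrite(f"pics/{n}0.png",cv2.cvtColor(im,cv2.COLOR_RGB2BGR)); np.savez(f"{n}0.npz",im=im,d=d)
    for l in ("divider","bin_tools","bin_empty","jar","tape","tool0"):
        print(n,l,[(np.round(r["location"]).tolist(),round(r["score"],2)) for r in look_for(n,l)])
    c=get_calibration(n);print(c)
s=read_state();print(s["t"],s["tool_rot"],s["ee_pos"],s["opening"])
E
```

```text
pics
scene divider [([491.0, 130.0, 59.0], 0.77)]
scene bin_tools [([553.0, -104.0, 40.0], 0.6)]
scene bin_empty [([572.0, 143.0, 46.0], 0.81)]
scene jar [([524.0, -520.0, 92.0], 0.84), ([682.0, -528.0, 93.0], 0.77), ([579.0, -377.0, 66.0], 0.62)]
scene tape [([544.0, 336.0, 39.0], 0.63), ([571.0, 142.0, 46.0], 0.54)]
scene tool0 [([616.0, -112.0, 13.0], 0.61)]
{'camera_matrix': array([[497.91261324,   0.        , 253.09685152],
       [  0.        , 497.91261324, 188.24574564],
       [  0.        ,   0.        ,   1.        ]]), 'R': array([[ 0.75581106,  0.65473747,  0.00827608],
       [ 0.445883  , -0.50537686, -0.73877099],
       [-0.47951851,  0.56206145, -0.67390572]]), 't': array([-379.72979867, -247.85992059, 1897.01016993])}
top divider [([494.0, 114.0, 84.0], 0.8), ([539.0, 338.0, 47.0], 0.44)]
top bin_tools [([527.0, -125.0, 3.0], 0.79)]
top bin_empty [([557.0, 127.0, 4.0], 0.8)]
top jar [([552.0, -351.0, 66.0], 0.85), ([638.0, -489.0, 101.0], 0.85), ([480.0, -478.0, 96.0], 0.73)]
top tape [([539.0, 338.0, 50.0], 0.87), ([609.0, -123.0, 16.0], 0.75)]
top tool0 [([661.0, -130.0, 15.0], 0.69), ([632.0, -131.0, 12.0], 0.63), ([609.0, -123.0, 19.0], 0.61)]
{'camera_matrix': array([[373.11588352,   0.        , 258.25278879],
       [  0.        , 373.11588352, 191.21896078],
       [  0.        ,   0.        ,   1.        ]]), 'R': array([[-0.01195742, -0.99990384, -0.00702349],
       [-0.98537091,  0.01297724, -0.16992871],
       [ 0.17000352,  0.00488884, -0.98543133]]), 't': array([ -45.06286018,  589.1603049 , 1004.76007544])}
0.7 [7.35210908e-05 9.89448680e-01 1.44883763e-01 1.62777730e-05] [ 179.21666036 -598.79440239  256.34883951] 85.42805119406283
```

View pics/top0.png

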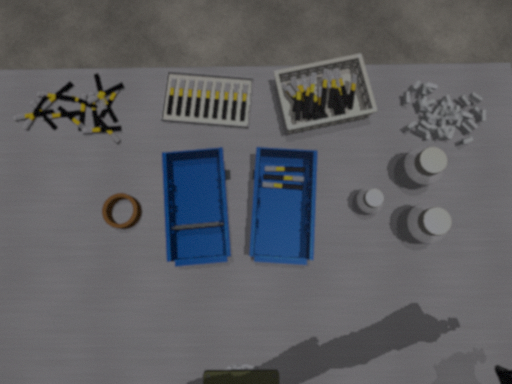

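View pics/scene0.png

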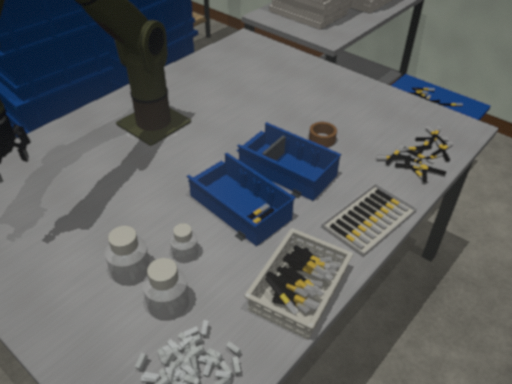

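Top view: the empty bin with the divider is at about (197,207), divider at (198,226). The tools bin is at (285,205), with its tools at (283,177), and the tape is at (121,211). There are three jar look-alikes: (370,200) small, (427,165) large, (429,223) large. The small one at (370,200) fits "smallest". I'll confirm it in a crop and measure.

```bash
cat > h.py <<'E'
import numpy as np, cv2
from workcell import *
def cloud(n,d):
    c=get_calibration(n);K=c["camera_matrix"];v,u=np.mgrid[:384,:512]
    P=np.stack([(u-K[0,2])/K[0,0]*d,(v-K[1,2])/K[1,1]*d,d],-1)
    return (P-c["t"])@c["R"]
def proj(n,X):
    c=get_calibration(n);Y=np.asarray(X)@c["R"].T+c["t"];Y=Y@c["camera_matrix"].T
    return Y[...,:2]/Y[...,2:]
E
python3 - <<'E'
from h import *
a=np.load("top0.npz");im,d=a["im"],a["d"];W=cloud("top",d)
cv2.imwrite("pics/crop0.png",cv2.resize(cv2.cvtColor(im,cv2.COLOR_RGB2BGR)[140:275,150:460],None,fx=2.55,fy=2.55,interpolation=cv2.INTER_CUBIC)) 
hsv=cv2.cvtColor(im,cv2.COLOR_RGB2HSV)
blue=(hsv[...,0]>100)&(hsv[...,0]<125)&(hsv[...,1]>130)
z=W[...,2]
for nm,y0,y1 in(("E",20,230),("T",-230,-20)):
    m=blue&(W[...,1]>y0)&(W[...,1]<y1)&(z>84)&(z<96)
    p=W[m];print(nm,m.sum(),p[:,2].mean(),p.min(0),p.max(0),cv2.minAreaRect(p[:,:2].astype(np.float32)))
for nm,(u,v) in dict(s=(370,200),a=(427,165),b=(429,223)).items():
    w=W[v-16:v+17,u-25:u+26].reshape(-1,3);zt=np.percentile(w[:,2],97)
    p=w[w[:,2]>zt-7];print(nm,zt,len(p),np.median(p,0),p.min(0),p.max(0),cv2.minEnclosingCircle(p[:,:2].astype(np.float32)))
m=(z>74)&(z<90)&(W[...,1]>55)&(W[...,1]<195)&(W[...,0]>470)&(W[...,0]<520);p=W[m]
print("div",len(p),p.mean(0),cv2.minAreaRect(p[:,:2].astype(np.float32)))
E
```

```text
E 897 89.72772419488028 [400.47763528  26.49429857  84.01836783] [706.16835528 212.97539589  95.12913228] ((552.1045532226562, 118.35235595703125), (298.171875, 168.33798217773438), 4.323785305023193)
T 869 89.89817352583842 [ 401.22688331 -214.07681217   84.02481373] [703.61583541 -28.75533724  95.64492798] ((551.066162109375, -120.7669906616211), (167.6193084716797, 297.2575378417969), 85.73726654052734)
s 101.914135783441 283 [ 557.56559113 -362.33204227   99.99268732] [ 409.18983827 -387.65061575   95.00688978] [ 582.73806257  -57.61630788 1089.92081032] ((490.18292236328125, -221.61459350585938), 182.90806579589844)
a 146.31202486273406 567 [ 648.29879623 -507.6657773   144.01587848] [ 409.18983827 -543.48164328  139.37774264] [ 679.00246494  -57.61630788 1089.92081032] ((538.5686645507812, -298.91961669921875), 273.799560546875)
b 146.50537361525267 638 [ 489.89434083 -503.43206907  143.93310203] [ 409.18983827 -540.17779338  139.51869077] [ 526.12313236  -57.61630788 1089.92081032] ((455.75872802734375, -298.0504455566406), 244.902587890625)
div 223 [492.10460465 131.10126952  83.55056839] ((486.349853515625, 127.681884765625), (138.28038024902344, 47.594581604003906), 81.49781036376953)
```

View pics/crop0.png

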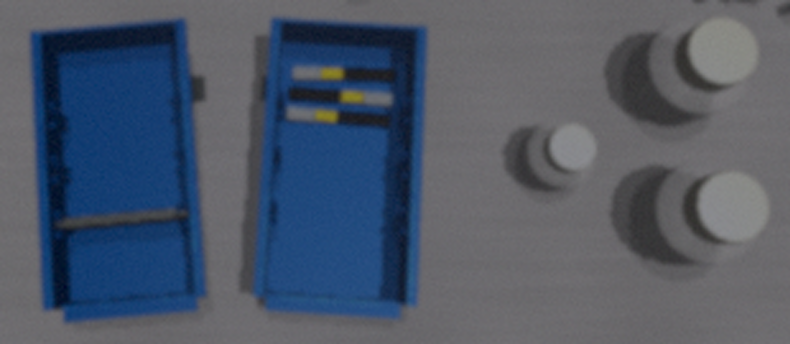

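The crop shows the small jar's cap at crop (573,147), which is (375,198) in the full picture. Its top is at z=100, while the two big jars reach 146, so the small one is the jar meant. Both bins have their low near wall toward the robot. Next I'll refine the bin poses.

Run:
```python
from h import *
from workcell import *
D=[np.load("top0.npz")["d"]]+[capture("top")[1] for _ in range(14)]
D=np.array(D);D[D==0]=np.nan;d=np.nanmedian(D,0);im=capture("top")[0];np.savez("top1.npz",im=im,d=d);print("std",np.nanmedian(np.nanstd(D,0)))
W=cloud("top",d).reshape(-1,3);z=W[:,2]
hsv=cv2.cvtColor(im,cv2.COLOR_RGB2HSV).reshape(-1,3)
blue=(hsv[:,0]>100)&(hsv[:,0]<125)&(hsv[:,1]>110)
for nm,y0,y1,c,yaw in(("E",20,230,(552,118.3),4.3),("T",-230,-20,(551,-120.8),-4.3)):
    p=W[(W[:,1]>y0)&(W[:,1]<y1)&(np.abs(z-90)<4)&(W[:,0]>390)&(W[:,0]<715)]
    c=np.array(c);yaw=np.radians(yaw)
    for it in range(4):
        ux=np.array([np.cos(yaw),np.sin(yaw)]);uy=np.array([-ux[1],ux[0]])
        q=np.c_[(p[:,:2]-c)@ux,(p[:,:2]-c)@uy]
        s=[q[(np.abs(q[:,0])<135)&(sg*q[:,1]>60)] for sg in(1,-1)]
        f=[np.polyfit(a[:,0],a[:,1],1) for a in s]
        far=q[(np.abs(q[:,1])<60)&(q[:,0]>120)]
        g=np.polyfit(far[:,1],far[:,0],1)
        yaw+=np.mean([f[0][0],f[1][0]]);c=c+uy*(f[0][1]+f[1][1])/2
    print(nm,"c",c,"yaw",yaw,np.degrees(yaw),"slopes",f[0],f[1],"far",g,len(far),[a[:,1].std() for a in s])
    for sg in(1,-1):
        a=q[sg*q[:,1]>60];e=a[:,0];print(" ends pct",np.percentile(e,[0,1,99,100]).round(1)," y hist",np.percentile(a[:,1],[1,10,50,90,99]).round(1))
    nr=W[(W[:,1]>y0)&(W[:,1]<y1)&(np.abs(z-55)<4)&blue];r=np.c_[(nr[:,:2]-c)@ux,(nr[:,:2]-c)@uy];r=r[(r[:,0]<-120)&(np.abs(r[:,1])<60)]
    print(" near rim",len(r),np.percentile(r[:,0],[1,10,50,90,99]).round(1),"far pct",np.percentile(far[:,0],[1,10,50,90,99]).round(1))
    if nm=="E":
        b=W[(np.abs(z-84)<4)];b=np.c_[(b[:,:2]-c)@ux,(b[:,:2]-c)@uy];b=b[(np.abs(b[:,1])<55)&(np.abs(b[:,0]+60)<20)]
        print(" bead",len(b),np.polyfit(b[:,1],b[:,0],1),np.percentile(b[:,0],[1,50,99]))
        b=W[(z>76)&(z<88)];b=np.c_[(b[:,:2]-c)@ux,(b[:,:2]-c)@uy];b=b[(np.abs(b[:,1])<68)&(np.abs(b[:,0]+60)<15)];print(" bead y",np.percentile(b[:,1],[0,2,98,100]))
p=W[(np.abs(z-100)<4)&(np.hypot(W[:,0]-557.5,W[:,1]+362)<40)]
print("jar",len(p),p.mean(0),cv2.minEnclosingCircle(p[:,:2].astype(np.float32)))
```

```text
std 1.9908087
E c [552.01095507 118.15430176] yaw 0.076594247873893 4.388527138152948 slopes [-1.13410968e-04  7.93723302e+01] [ 1.13410987e-04 -7.93723302e+01] far [-4.43312438e-03  1.47450925e+02] 77 [np.float64(3.3941947419533305), np.float64(3.26568166305033)]
 ends pct [-148.7 -145.9  148.5  149.6]  y hist [67.2 74.6 79.2 84.  85.2]
 ends pct [-149.8 -147.   148.1  149.9]  y hist [-84.7 -83.8 -79.3 -74.6 -66.3]
 near rim 269 [-162.3 -160.8 -154.3 -147.7 -146.2] far pct [145.6 145.8 147.3 149.2 149.8]
 bead 156 [-1.28969187e-03 -6.02636046e+01] [-65.06507054 -60.3378665  -55.14304056]
 bead y [-59.50483962 -57.81090992  57.43585523  59.67015292]
T c [ 550.92464799 -121.80225649] yaw -0.07395519329988223 -4.237320449157435 slopes [-3.77038934e-04  7.93695331e+01] [ 3.77038095e-04 -7.93695332e+01] far [-4.18602075e-04  1.48073189e+02] 80 [np.float64(3.1963330239422874), np.float64(3.30902288549988)]
 ends pct [-149.  -146.3  149.7  150.8]  y hist [70.  74.8 79.3 83.8 84.8]
 ends pct [-149.3 -146.5  149.8  150.6]  y hist [-85.  -84.  -79.3 -74.6 -67.5]
 near rim 269 [-161.8 -160.2 -153.8 -147.1 -145.7] far pct [146.3 146.5 148.1 149.9 150.8]
jar 271 [ 558.84099837 -363.16902924  100.0271351 ] ((558.7050170898438, -363.4555969238281), 24.759050369262695)
```

```bash
cat >> h.py <<'E'
E_c=np.array([551.6,118.15]);E_yaw=.0766
T_c=np.array([551.1,-121.8]);T_yaw=-.0740
def inbin(c,yaw,x,y=0): 
    return c+np.array([np.cos(yaw)*x-np.sin(yaw)*y,np.sin(yaw)*x+np.cos(yaw)*y])
def quat(a,k=0):  # tool down, closing line along world angle a (+k half turns)
    f=(a+np.pi/2+k*np.pi)/2
    return [0.,float(np.cos(f)),float(np.sin(f)),0.]
def P(xy,z): return [float(xy[0]),float(xy[1]),float(z)]
DIV=inbin(E_c,E_yaw,-59.9); JAR=np.array([558.7,-363.3])
E
python3 - <<'E'
from h import *
print(DIV)
for k in(0,1):
    for n,p,a in(("div",P(DIV,300),E_yaw),("home",P(T_c,200),T_yaw),("homelow",P(T_c,83),T_yaw),("jar",P(JAR,200),T_yaw),("jar y",P(JAR,200),T_yaw+np.pi/2)):
        j=ik(p,quat(a,k));print(k,n,None if j is None else np.round(j,2))
E
```

```text
[491.87564751 113.56614574]
0 div [ 0.09  0.53 -0.64  1.85  0.4   0.89 -0.67]
0 home [ 0.39  0.71 -0.42  1.8   0.42  0.72 -0.34]
0 homelow [ 0.32  0.88 -0.31  1.87  0.54  0.47 -0.45]
0 jar [ 0.74  0.84 -0.45  1.47  0.42  0.93  0.09]
0 jar y [ 0.93  0.94 -0.88  1.46  0.77  1.11  1.39]
1 div [-0.97  0.83  1.31  1.9  -0.89  1.16 -2.38]
1 home [-0.13  0.73  0.45  1.83 -0.48  0.69 -2.61]
1 homelow [-0.07  0.91  0.35  1.89 -0.66  0.46 -2.45]
1 jar [ 0.3   0.85  0.42  1.5  -0.41  0.88 -2.36]
1 jar y [ 0.53  0.81 -0.04  1.49  0.04  0.85 -1.17]
```

Run:
```python
from h import *
q=quat(E_yaw)
command_gripper(45,40)
move_ptp(P(DIV,260),q)
print(read_state()["ee_pos"])
line_to(P(DIV,150),max_speed=150)
f0=read_state()["force"]
print("guard",line_to(P(DIV,83),max_speed=80,guard=8),read_state()["ee_pos"])
command_gripper(0,40)
s=read_state();print(s["opening"],s["gripper_force"],np.round(s["force"]-f0,1),s["ee_pos"])
print("lift",line_to(P(DIV,115),max_speed=60,guard=15));s=read_state();print(np.round(s["force"]-f0,1),s["ee_pos"])
line_to(P(DIV,230),max_speed=120)
s=read_state();print(s["t"],s["opening"],np.round(s["force"]-f0,1),s["ee_pos"])
```

```text
[492.20654868 112.50026212 259.90033773]
guard False [492.15550407 113.69017278  83.36852594]
9.48495024907277 39.6171909570694 [-1.   0.9  5.9] [492.22943231 113.59504264  83.44130147]
lift False
[ 0.4  0.8 -0.8] [491.8616083  113.44719076 115.08726997]
8.7417 9.305956351850604 [ 0.4  0.5 -0.6] [491.3960496  113.29733644 229.32972373]
```

Gripped with almost no side force, so the camera and robot agree well. Next I'll carry it over the tools bin and check its pose in the hand.

Run:
```python
from h import *
q=quat(T_yaw)
line_to(P(T_c,230),q,max_speed=130)
wait(.3)
s=read_state();print(s["t"],s["ee_pos"],s["opening"],s["tool_rot"])
D=[];
for _ in range(8): im,d=capture("top");D.append(d)
D=np.array(D);D[D==0]=np.nan;d=np.nanmedian(D,0);W=cloud("top",d).reshape(-1,3);np.savez("top2.npz",im=im,d=d)
q=np.c_[[(W[:,:2]-s["ee_pos"][:2])@v for v in((np.cos(T_yaw),np.sin(T_yaw)),(-np.sin(T_yaw),np.cos(T_yaw)))]].T
z0=s["ee_pos"][2]-83+84
m=(np.abs(W[:,2]-z0)<6)&(np.abs(q[:,0])<14)&(np.abs(q[:,1])<70)&(np.abs(q[:,1])>14)
b=q[m];print(len(b),"z",np.median(W[m,2]),z0,np.polyfit(b[:,1],b[:,0],1),[np.percentile(b[b[:,1]*sg>0],[1,50,99],axis=0).round(1).tolist() for sg in(1,-1)])
cv2.imwrite("pics/top2.png",cv2.resize(cv2.cvtColor(im,cv2.COLOR_RGB2BGR)[120:280,190:380],None,fx=4,fy=3.7,interpolation=cv2.INTER_CUBIC))
```

```text
11.0583 [ 551.10898221 -121.62455086  230.03386519] 9.044006500926564 [3.16998948e-06 7.32685069e-01 6.80567844e-01 1.42778425e-05]Traceback (most recent call last):
  File "<stdin>", line 12, in <module>
    return _quantile_unchecked(
        a, q, axis, out, overwrite_input, method, keepdims, weights)
    return _ureduce(a,
                    func=_quantile_ureduce_func,
    ...<5 lines>...
                    overwrite_input=overwrite_input,
                    method=method)
    r = func(a, **kwargs)
    result = _quantile(arr,
                       quantiles=q,
    ...<2 lines>...
                       out=out,
                       weights=wgt)
    slices_having_nans = np.isnan(arr[-1, ...])
                                  ~~~^^^^^^^^^
IndexError: index -1 is out of bounds for axis 0 with size 0
```

Run:
```python
from h import *
a=np.load("top2.npz");im,d=a["im"],a["d"];im2,d2=capture("scene")
W=cloud("top",d).reshape(-1,3);s=read_state();print(s["opening"],s["gripper_force"])
q=np.c_[[(W[:,:2]-s["ee_pos"][:2])@v for v in((np.cos(T_yaw),np.sin(T_yaw)),(-np.sin(T_yaw),np.cos(T_yaw)))]].T
m=(W[:,2]>150)&(W[:,2]<250)&(np.abs(q[:,0])<25)&(np.abs(q[:,1])<80)
print(m.sum());print(np.c_[q[m],W[m,2]][::max(1,m.sum()//40)].round(0).tolist())
A=cv2.resize(im[120:280,200:360],(400,400),interpolation=cv2.INTER_CUBIC);B=cv2.resize(im2[80:240,150:310],(400,400),interpolation=cv2.INTER_CUBIC)
cv2.imwrite("pics/held.png",cv2.cvtColor(np.hstack([A,B]),cv2.COLOR_RGB2BGR))
```

```text
9.246560423595502 38.933207988739014
143
[[2.0, 60.0, 230.0], [3.0, 53.0, 230.0], [3.0, 46.0, 231.0], [4.0, 39.0, 229.0], [1.0, 69.0, 220.0], [0.0, 60.0, 229.0], [0.0, 53.0, 230.0], [1.0, 46.0, 231.0], [1.0, 39.0, 230.0], [2.0, 32.0, 231.0], [-1.0, 65.0, 220.0], [-2.0, 57.0, 231.0], [-2.0, 50.0, 231.0], [-1.0, 43.0, 230.0], [-1.0, 36.0, 230.0], [-2.0, 69.0, 213.0], [-3.0, 62.0, 216.0], [-4.0, 55.0, 230.0], [-4.0, 48.0, 230.0], [-4.0, 41.0, 230.0], [-3.0, 34.0, 230.0], [-2.0, 69.0, 197.0], [-3.0, 62.0, 202.0], [-6.0, 55.0, 224.0], [-5.0, 48.0, 225.0], [-6.0, 41.0, 228.0], [-5.0, 34.0, 228.0], [-2.0, 69.0, 183.0], [-2.0, 62.0, 185.0], [-2.0, 55.0, 189.0], [-3.0, 47.0, 192.0], [-3.0, 40.0, 195.0], [-2.0, 33.0, 196.0], [-6.0, 26.0, 219.0], [-2.0, 65.0, 169.0], [-2.0, 57.0, 171.0], [-3.0, 50.0, 175.0], [-2.0, 42.0, 176.0], [-2.0, 35.0, 179.0], [-2.0, 28.0, 183.0], [-2.0, 65.0, 152.0], [-2.0, 57.0, 153.0], [-2.0, 49.0, 158.0], [-2.0, 42.0, 160.0], [-2.0, 34.0, 164.0], [-3.0, 27.0, 167.0], [-2.0, 20.0, 170.0], [-3.0, 19.0, 154.0]]
```

View pics/held.png

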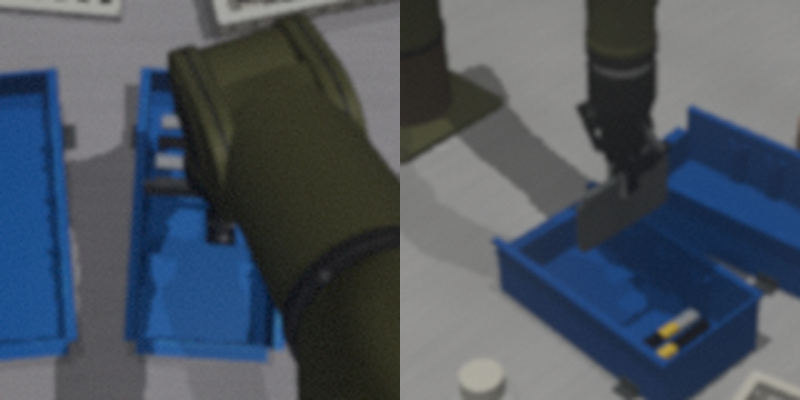

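The left half of the picture shows the divider square over the bin at (170,187). The right half shows it hanging upright at (620,205). The measured offsets are under 1 mm, so I'll insert it with a force guard.

Run:
```python
from h import *
line_to(P(T_c,165),max_speed=120);wait(.2);f0=read_state()["force"]
for z in(140,115,95,85,81):
    g=line_to(P(T_c,z),max_speed=50,guard=9)
    s=read_state();print(z,g,s["ee_pos"].round(1) if hasattr(s["ee_pos"],"round") else s["ee_pos"],np.round(s["force"]-f0,1),round(s["opening"],2))
    if g: break
print(s["t"])
```

```text
140 False [ 551.1 -121.7  139.8] [-0.2 -0.2  0. ] 9.06
115 False [ 551.  -121.7  114.8] [-0.3  0.7  0.2] 9.33
95 False [ 550.9 -121.7   94.7] [ 1.  -0.   0.5] 9.75
85 False [ 550.8 -121.8   84.6] [0.4 0.6 1.1] 9.91
81 False [ 552.4 -122.    82.9] [-0.3  1.  13.5] 9.13
14.85
```

It went in freely and met the floor at the expected height. I'll release it, then go for the jar.

Run:
```python
from h import *
line_to(P(T_c,83),max_speed=30)
command_gripper(40);wait(.2)
line_to(P(T_c,130),max_speed=100)
line_to(P(T_c,200),max_speed=150)
q=quat(T_yaw)
command_gripper(72)
move_ptp(P(JAR,190),q)
wait(.2)
D=[]
for _ in range(6): im,d=capture("top");D.append(d)
D=np.array(D);D[D==0]=np.nan;d=np.nanmedian(D,0);W=cloud("top",d).reshape(-1,3)
q2=np.c_[[(W[:,:2]-T_c)@v for v in((np.cos(T_yaw),np.sin(T_yaw)),(-np.sin(T_yaw),np.cos(T_yaw)))]].T
m=(np.abs(W[:,2]-84)<5)&(np.abs(q2[:,0])<12)&(np.abs(q2[:,1])<58)
b=q2[m];print("bead",len(b),np.median(W[m,2]),np.polyfit(b[:,1],b[:,0],1),b.min(0),b.max(0))
cv2.imwrite("pics/home.png",cv2.resize(cv2.cvtColor(im,cv2.COLOR_RGB2BGR)[120:290,220:420],None,fx=3.5,fy=3.5,interpolation=cv2.INTER_CUBIC))
print(read_state()["t"],read_state()["ee_pos"])
```

```text
bead 162 83.86137455738373 [ 1.01629831e-03 -1.39650023e+00] [ -6.19984164 -57.94336141] [ 3.87382947 56.91466681]
18.8083 [ 558.77773924 -363.0742141   190.0475261 ]
```

View pics/home.png

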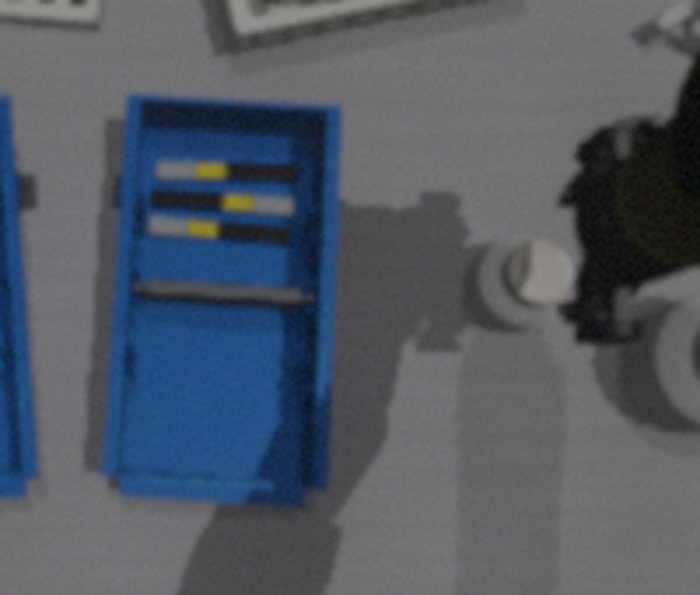

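The divider sits home at (222,293), with its bead top at z=83.9 and square to the bin. The tools are undisturbed. Now the jar.

Run:
```python
from h import *
f0=read_state()["force"]
line_to(P(JAR,130),max_speed=120)
print(line_to(P(JAR,95),max_speed=50,guard=6),read_state()["ee_pos"])
command_gripper(0,45)
s=read_state();print(s["opening"],s["gripper_force"],np.round(s["force"]-f0,1),s["ee_pos"],s["t"])
if s["opening"]>40:
    line_to(P(JAR,110),max_speed=40);wait(.2)
    s=read_state();print(s["opening"],np.round(s["force"]-f0,1),s["ee_pos"],np.round(s["wrist_torque"],2))
    line_to(P(JAR,235),max_speed=110);wait(.2)
    s=read_state();print(s["opening"],np.round(s["force"]-f0,1),s["t"])
```

```text
False [ 558.95934709 -363.34250769   95.17967638]
48.80824283620044 46.35805070400238 [1.  1.6 5. ] [ 559.2766281  -363.46639362   95.72459428] 20.6333
49.23559581304183 [ 2.1  0.4 -2.1] [ 558.4707361  -363.22210639  109.68663323] [-0.01 -0.06  0.01]
48.548626612748414 [ 1.1  0.6 -2.1] 22.8417
```

Run:
```python
from h import *
X=inbin(T_c,T_yaw,-75)
line_to(P(X,235),quat(T_yaw),max_speed=110);wait(.2)
f0=read_state()["force"]
line_to(P(X,125),max_speed=90)
g=line_to(P(X,107),max_speed=40,guard=6);print(g,read_state()["ee_pos"])
if not g:
    wait(.2)
    g=line_to(P(X,96.5),max_speed=15,guard=5)
s=read_state();print(g,s["ee_pos"],np.round(s["force"]-f0,1),s["t"],np.round(s["wrist_torque"],2))
im,d=capture("scene")
cv2.imwrite("pics/jar.png",cv2.resize(cv2.cvtColor(im,cv2.COLOR_RGB2BGR)[90:250,150:350],None,fx=3.5,fy=3.5,interpolation=cv2.INTER_CUBIC))
```

```text
False [ 476.23253558 -116.15024618  106.80606058]
True [ 476.4021148  -116.25942635   99.55971899] [-0.1 -0.5  8.4] 28.2583 [0.02 0.22 0.01]
```

View pics/jar.png

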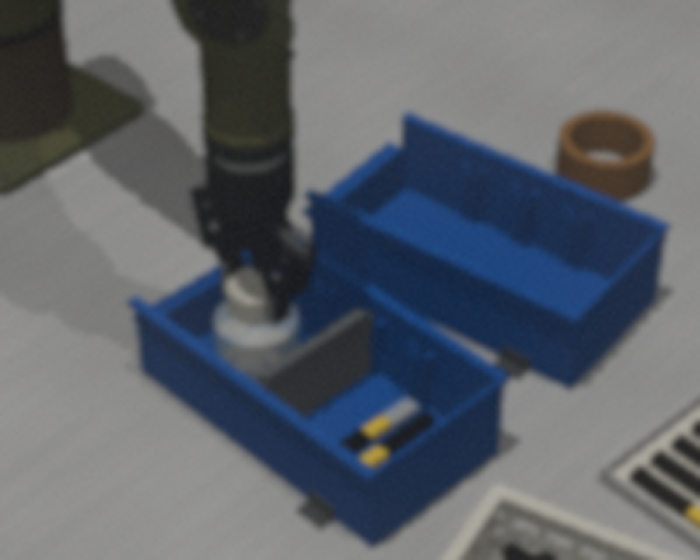

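The jar, at (255,325), is on the compartment floor. Contact came at TCP z=99.6, where I expected it. I'll release it, retreat, verify and hand in.

Run:
```python
from h import *
X=inbin(T_c,T_yaw,-75)
command_gripper(66);wait(.2)
line_to(P(X,130),max_speed=60)
line_to(P(X,250),max_speed=150)
line_to([420,-330,300],max_speed=200);wait(.3)
D=[]
for _ in range(5): im,d=capture("top");D.append(d)
D=np.array(D);D[D==0]=np.nan;d=np.nanmedian(D,0);W=cloud("top",d).reshape(-1,3)
q=np.c_[[(W[:,:2]-T_c)@v for v in((np.cos(T_yaw),np.sin(T_yaw)),(-np.sin(T_yaw),np.cos(T_yaw)))]].T
m=(np.abs(W[:,2]-84)<5)&(np.abs(q[:,0])<12)&(np.abs(q[:,1])<58);b=q[m]
print("bead",len(b),np.median(W[m,2]),np.polyfit(b[:,1],b[:,0],1),b.min(0),b.max(0))
m=(np.abs(W[:,2]-104)<5)&(np.hypot(q[:,0]+75,q[:,1])<40)
A=np.c_[q[m],np.ones(m.sum())];print("cap",m.sum(),np.median(W[m,2]),q[m].mean(0),"tilt",np.linalg.lstsq(A,W[m,2],rcond=None)[0][:2])
cv2.imwrite("pics/end.png",cv2.resize(cv2.cvtColor(im,cv2.COLOR_RGB2BGR)[120:290,80:330],None,fx=3,fy=3,interpolation=cv2.INTER_CUBIC))
print(read_state()["t"])
```

```text
bead 162 84.00446439619283 [ 0.00257813 -1.39780235] [ -6.32206158 -57.6865902 ] [ 4.11762342 56.90142114]
cap 276 103.896234101663 [-75.01645966  -0.32862207] tilt [ 0.00312658 -0.00125115]
32.275
```

View pics/end.png

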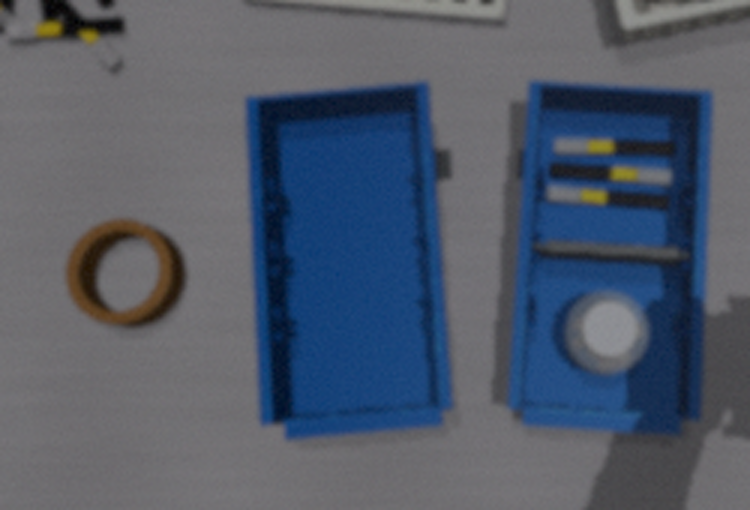

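The divider is home at (612,252), the jar stands upright at (608,330), and the tools and tape haven't moved. I'll hand it in.

```bash
python3 -c "
from workcell import *
print(finish_job())"
```

```text
the job is handed in; nothing more can be done
None
```

The divider is fully home in the middle slots of the tools' bin, the small jar stands upright on the floor of its free compartment, the tools and tape look undisturbed, and the job was handed in at about 32 s (no verdict was returned).

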